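# Take the beam expander out of a shuttered laser line

### The arm

A 6-joint arm with a two-finger parallel gripper is mounted at the origin on the work surface. World frame = base frame: x ahead of the robot, y to its left, z up, the work surface at z = 0. Lengths are in m, angles in rad, forces in N, time in s.
With the tool pointing down it reaches from about 0.25 to 0.775 m from the base axis. Payload 8.9 kg.
Tool frame: the origin (TCP) lies at the very end of the fingers, on their centre line; the grasp point (between the pads) lies 19 mm behind it; z points along the fingers, x is the direction in which the jaws open and shut, and the axes are right-handed (so a half turn about z gives the same grasp; the last joint's range is limited). The gripper opens to 85 mm and grips with 20 to 120 N. Pads are 22 mm wide; open, the fingers measure 114 mm over their backs; the gripper's body (76 mm by 85 mm) begins 54 mm behind the grasp point. The pads swing forward as they close: fully open they stand 13 mm farther back than shut.
Start: joints at [0.994, 0.291, -0.153, 1.127, 0, 1.431], TCP at [0.223, 0.475, 0.206] pointing down, gripper open.
Joint ranges: [-2.52, 2.52], [-0.91, 1.74], [-1.3, 1.37], [-1.96, 2.02], [-1.52, 1.47], [-3.14, 3.14]. Speed limits (rad/s): [2.22, 2.22, 2.79, 3.14, 3.14, 3.14].

### API

Orientations are given as a rotation vector (axis times angle).
In Python, from station import bot, camera, camera_info gives the robot as it stands. Calls block until the motion is done:
- bot.move_pose(position, orientation): joint-space move of the TCP to a pose.
- bot.move_linear(position, attitude=None, velocity=0.15): straight line of the TCP; attitude=None keeps the orientation; velocity is the mean speed in m/s.
- bot.move_joints(angles): joint-space move.
- bot.open_gripper() and bot.grab(strength=None): open the fingers fully, or close them until they stop; strength is the grip in N (None keeps the last).
- bot.wait(seconds).
- bot.inverse_kinematics(position, orientation): joint angles nearest the present ones, or None.
- bot.state(): the state.
- camera(name): name is "side" or "top"; returns the picture (384x512x3 uint8, blue, green, red); there is no depth.
- camera_info(name): a dict with "vfov" (degrees; the focal length in pixels is half the picture's height over the tangent of half this angle, whatever the lens; pixels are square), "cx", "cy" (the principal point, pixels), "R" (3x3) and "t" (3): a world point X has camera coordinates R X + t. Camera axes: x right, y down, z forward; pixel columns grow to the right and rows downward; lengths in m; the calibration is good to about 2 mm. A picture is of the moment at which its call begins. camera_info takes no time and is no camera call.
A pose or a line that the arm cannot do raises bot.Unreachable and nothing moves.
- bot.job_done(): hands the job in, once; it reports no verdict.
The state is a dict: "time_s": time; "qpos": joint angles; "joint_vel": joint speeds; "joint_torque": joint torques, N m; "position": TCP position; "orientation": TCP orientation; "force": force on the tool from outside, world axes, zero at the start; "wrist_torque": the same for the moment, N m; "width": opening from 0.0 (shut) to 1.0 (fully open).
Only numpy, scipy, OpenCV 4.12 (cv2) and the standard library are available. Lean on these libraries where they do the work, as an engineer would, in place of code of your own. Each camera call takes 0.05 s, during which the arm holds its last target.

### The job

Take the beam expander out of the laser line. First pull the shutter knob on the laser's output face out until it clicks into its outer detent, so that the beam is blocked; then move the power-meter readout that stands in front of the expander aside and leave it standing upright on the table, clear of the beam, and lift the expander out and stand it upright in the open white tray; only then push the shutter knob fully home again, so that the beam runs to the trap. Set both things down rather than dropping or tipping them, and leave everything else on the table as it is.

Things in the scene. Friction and masses are not known exactly. Their poses are not given: they have to be found in the camera images.
- laser: Laser head, a grey box 130 wide (x), 300 long (y), 110 mm high with a black bezel on its output face, on a 150 mm wide aluminium base plate 22 mm thick; fixed. Origin: on the table directly under the beam at the output face. Its +y axis runs back along the head (from y = 0 to 300 mm; the box spans x = -75 to +55 mm, the base plate x = -85 to +65 mm); the invisible beam leaves the face at x = 0, 75 mm above the table, and runs along -y to the trap.
- shutter_knob (a joint): Travel of the shutter knob in m along the laser's -y axis: 0 is fully home (beam open), 0.022 fully out (beam blocked). A spring detent holds it at either end (about 7 N to start it moving); past half-way (0.011) it snaps on to the other end by itself, and it stays where it has snapped.
- knob_grip (a point): Centre of the shutter knob's head, which moves with the knob: a black ribbed round head 36 mm in diameter and 24 mm long, its axis along the laser's y, 75 mm above the table and 40 mm to the -x side of the beam; on a 12 mm shaft. When home 12 mm of shaft shows between the head and the laser's face. The top of the laser is 35 mm above the knob's axis.
- expander_clamp (a point): Beam expander (loose, about 0.5 kg): a horizontal tube 115 mm long along its y axis (42 mm in diameter to -y, 30 mm to +y) held in a square black clamp block 48 mm wide (x), 32 mm long (y) and 50 mm high, on a short post and a steel foot 48 (x) x 84 (y) x 10 mm. The point is the centre of the clamp block, 75 mm above the underside of the foot; total height 100 mm. It stands in the beam, its y axis along the beam.
- readout_center (a point): Power-meter readout (loose, about 0.4 kg): an upright grey case 38 mm thick (x), 90 mm wide (y), 150 mm high in all, with a dark screen on its -x side, on a rubber foot 44 x 96 x 12 mm. The point is its centre, 75 mm above its underside. It stands close in front of the expander, only 6 to 16 mm from the expander's foot; its top stands 50 mm above the expander's.
- tray: Open white tray, 120 (x) x 170 (y) mm, walls 30 mm high and 5 mm thick, floor 5 mm thick; fixed. Origin: centre of its underside.
- driver_rack: Bystander: wooden rack 90 (x) x 140 (y) mm with eight upright driver handles, 143 mm high; fixed. Origin: centre of its underside. It and the tray may have changed places.
- trap: Bystander: beam trap, a black finned cylinder 72 mm in diameter and 84 mm long (y) lying at beam height, 111 mm high, on a base 60 (x) x 70 (y) mm; fixed. Origin: centre of its underside.
- iris: Bystander: iris, a black disc 50 mm in diameter at beam height on a 25 mm post, 110 mm high; bolted down, in the beam between expander and trap. Origin: centre of its underside.
- mirror_a: Bystander: mirror mount on a post, about 64 mm across, 106 mm high; bolted down beyond the beam. Origin: centre of its underside.
- mirror_b: Bystander: mirror mount on a post, about 64 mm across, 116 mm high; bolted down beyond the beam. Origin: centre of its underside.
- spare_post: Bystander, loose: spare steel post 25 mm in diameter with a dark collar, 105 mm high, on a round foot 62 mm in diameter. Origin: centre of its underside.
- lens_case: Bystander, loose: flat black lens case 75 (x) x 110 (y) x 34 mm, beyond the beam beside the laser. Origin: centre of its underside.
- bottle: Bystander, loose: closed white bottle 66 mm in diameter, 150 mm high. Origin: centre of its underside.
- driver: Bystander, loose: screwdriver 190 mm long lying along its x axis on the table, to the right of the trap; 26 mm high. Origin: mid-length, on the table.
- lens_holder: Bystander, loose: upright lens ring 64 mm in diameter (12 mm thick, facing its x axis) on a post, 116 mm high, on a round foot 62 mm in diameter. Origin: centre of its underside.
Not all that is in view belongs to the job. Leave any yellow look-alike of the part that bears readout_center alone.

How it is judged:
On the way, in this order (a step that is already met when the one before it is completed fails the run):
1. the shutter knob is out in its outer detent, readout and expander not yet moved (value of joint shutter_knob above 0.018 m and distance of readout_center from where it was at the start of the episode below 0.02 m and distance of expander_clamp from where it was at the start of the episode below 0.01 m), for 0.2 s.
2. with the knob out, the readout stands aside, upright on the table, clear of the beam and released (value of joint shutter_knob above 0.018 m and distance of readout_center from where it was at the start of the episode above 0.06 m and angle between readout_center's own z axis and vertical below 0.1 rad and height (world z) of readout_center between 0.068 and 0.082 m and (x of readout_center in the frame of laser below -0.045 m or x of readout_center in the frame of laser above 0.045 m) and contact force between the fingers and readout below 0.2 N and linear speed of readout below 0.03 m/s), for 0.2 s.
3. with the knob still out, the expander stands upright in the tray, released (value of joint shutter_knob above 0.018 m and x of expander_clamp in the frame of tray between -0.05 and 0.05 m and y of expander_clamp in the frame of tray between -0.07 and 0.07 m and z of expander_clamp in the frame of tray below 0.088 m and angle between expander_clamp's own z axis and vertical below 0.1 rad and contact force between the fingers and expander below 0.2 N and linear speed of expander below 0.03 m/s), for 0.2 s.
4. the shutter knob is fully home (value of joint shutter_knob below 0.003 m), for 0.2 s.
At the end, for the whole second after the job is handed in: The shutter knob is home (within 3 mm); the readout stands upright on the table at least 60 mm from where it stood, its centre at least 45 mm to either side of the beam's line; the expander stands upright on the tray's floor; both are released and at rest (value of joint shutter_knob below 0.003 m and distance of readout_center from where it was at the start of the episode above 0.06 m and angle between each of readout_center, expander_clamp's own z axis and vertical below 0.1 rad and height (world z) of readout_center between 0.068 and 0.082 m and (x of readout_center in the frame of laser below -0.045 m or x of readout_center in the frame of laser above 0.045 m) and x of expander_clamp in the frame of tray between -0.05 and 0.05 m and y of expander_clamp in the frame of tray between -0.07 and 0.07 m and z of expander_clamp in the frame of tray below 0.088 m and linear speed of each of readout, expander below 0.02 m/s); the robot touches nothing.
It fails at once if the spare post, lens holder, lens case, bottle or screwdriver is shifted by more than 15 mm or knocked over (distance of any of spare_post, lens_holder, lens_case, bottle, driver from where it was at the start of the episode above 0.015 m or angle between any of spare_post, lens_holder, bottle's own z axis and vertical above 0.3 rad).
It fails at once if a bolted mount, the trap or the driver rack is knocked with more than 6 N by the robot or what it carries (contact force between any of the arm, the fingers, expander, readout and iris above 6 N or contact force between any of the arm, the fingers, expander, readout and mirror_a above 6 N or contact force between any of the arm, the fingers, expander, readout and mirror_b above 6 N or contact force between any of the arm, the fingers, expander, readout and trap above 6 N or contact force between any of the arm, the fingers, expander, readout and driver_rack above 6 N).
It fails at once if the readout or the expander is tipped by more than 0.5 rad (angle between any of readout_center, expander_clamp's own z axis and vertical above 0.5 rad).
It fails at once if the readout or the expander is let go more than about 25 mm above its support ((contact force between the fingers and readout below 0.02 N and height (world z) of readout_center above 0.1 m) or (contact force between the fingers and expander below 0.02 N and height (world z) of expander_clamp above 0.105 m)).
It also fails if it takes over 72 s, if anything falls off the work surface, if the arm or the gripper's body presses on something with over 40 N, if the wrist force passes 120 N, or if a joint passes its speed limit or range.

## Working session

There is one attempt and no reset: what is moved stays moved. The work goes in short steps, each a Python script; the robot and the scene stay as the last script left them, time stands still between calls to the robot, and variables do not carry over. Pictures are saved under pics/ and viewed, and the job is handed in when it is done.

```bash
ls; mkdir -p pics; python3 - <<'E'
from station import bot,camera,camera_info
import cv2
for n in ("side","top"):
    im=camera(n); cv2.imwrite(f"pics/{n}0.png",im); cv2.imwrite(f"pics/{n}0x.png",cv2.resize(im,(800,600),interpolation=cv2.INTER_CUBIC)); print(n,camera_info(n))
print(bot.state())
E
```

```text
pics
side {'vfov': 43.83733580990648, 'cx': 253.93673164022496, 'cy': 201.43954634204817, 'R': array([[ 0.94764349, -0.3191708 , -0.01008993],
       [-0.24279333, -0.6996291 , -0.67198997],
       [ 0.20742037,  0.63925669, -0.74049151]]), 't': array([-0.5281403 ,  0.1436585 ,  1.14012989])}
top {'vfov': 46.69979297678881, 'cx': 261.6662251987745, 'cy': 183.40101664005368, 'R': array([[ 0.01699042, -0.99985479,  0.00131108],
       [-0.98237479, -0.01693748, -0.18615289],
       [ 0.18614806,  0.00187485, -0.98251992]]), 't': array([-0.04830005,  0.53405561,  1.17642623])}
{'time_s': 0.1, 'qpos': array([ 9.93699987e-01,  2.91236112e-01, -1.54045655e-01,  1.12671536e+00,
       -2.03373206e-05,  1.43151293e+00]), 'joint_vel': array([-0.00014336, -0.00261847,  0.002018  , -0.00264848, -0.00051857,
        0.00054138]), 'joint_torque': array([ 3.08554527e-04, -5.37978637e+01,  3.31918573e+01,  9.35286196e-03,
       -2.55595551e-04,  2.16972091e-05]), 'position': array([0.22233714, 0.47512101, 0.20518538]), 'orientation': array([ 2.65040545e+00,  1.68573733e+00, -1.70317328e-03]), 'force': array([0.13196091, 0.25364576, 0.38479398]), 'wrist_torque': array([-0.02451322, -0.02412891,  0.03476619]), 'width': 1.0024074469274942}
```

View pics/side0x.png

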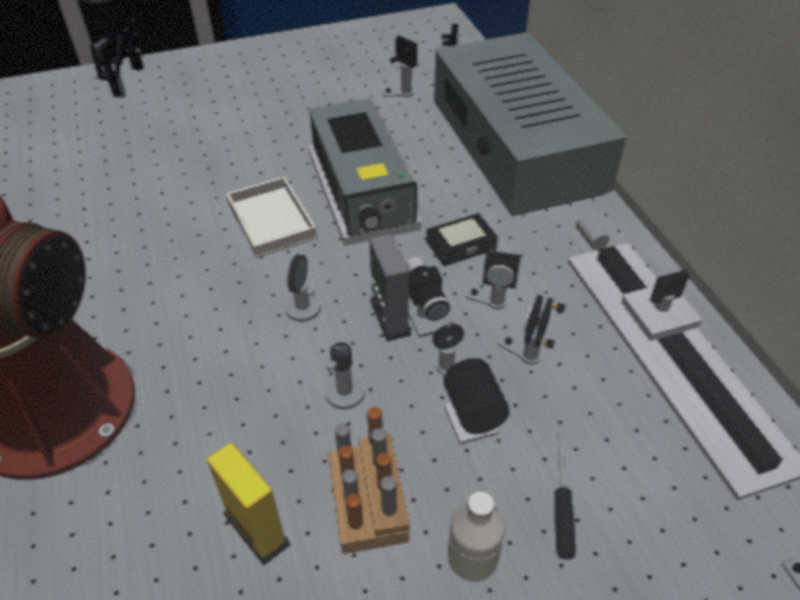

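View pics/top0x.png

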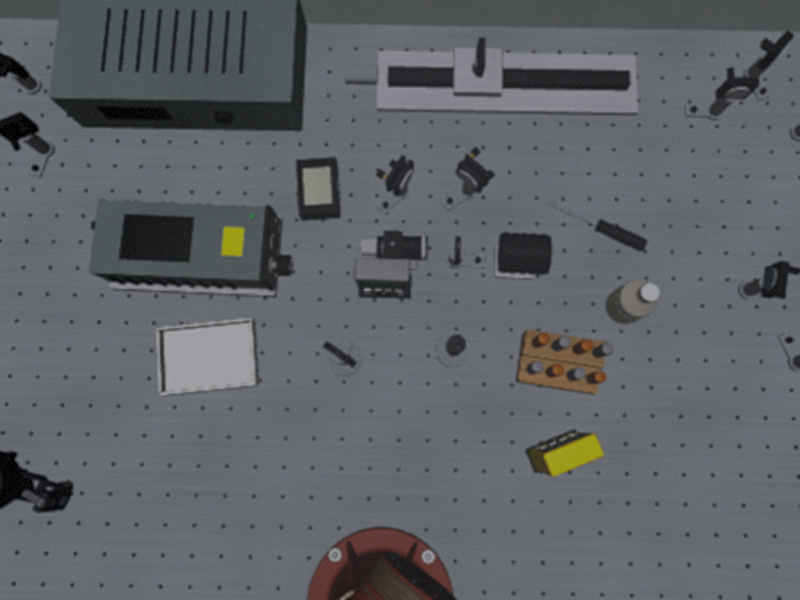

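Side and top views both show the layout: the laser is at top-view (185,245), with its knob at (285,265). The expander is at (395,247) with the grey readout in front of it at (383,278), the tray is at (207,357) and the rack at (563,362). A yellow look-alike stands at (565,455). Next I'll enlarge crops to measure.

```bash
python3 - <<'E'
import cv2
im=cv2.imread("pics/top0.png")
c=im[95:265,50:310]; cv2.imwrite("pics/t_crop.png",cv2.resize(c,None,fx=3,fy=3,interpolation=cv2.INTER_CUBIC))
c=im[130:200,160:310]; cv2.imwrite("pics/t_crop2.png",cv2.resize(cv2.convertScaleAbs(c,alpha=1.5),None,fx=5.3,fy=5.3,interpolation=cv2.INTER_CUBIC))
im=cv2.imread("pics/side0.png")
c=im[110:240,190:340]; cv2.imwrite("pics/s_crop.png",cv2.resize(cv2.convertScaleAbs(c,alpha=1.5),None,fx=4.6,fy=4.6,interpolation=cv2.INTER_CUBIC))
E
```

```text
(no output)
```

View pics/t_crop.png

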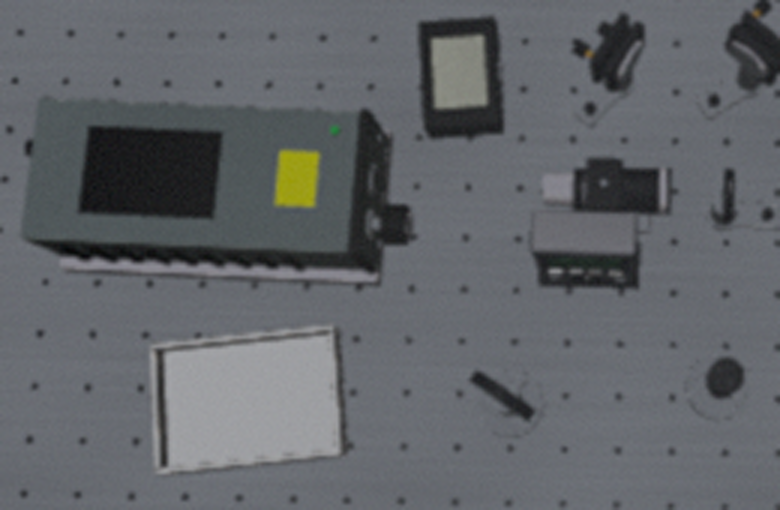

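View pics/t_crop2.png

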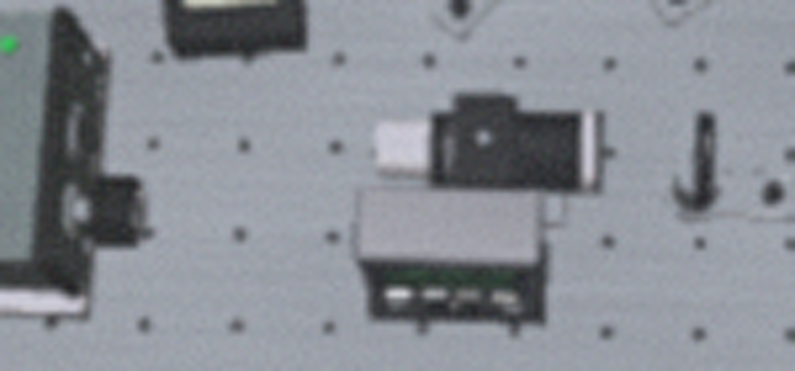

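View pics/s_crop.png

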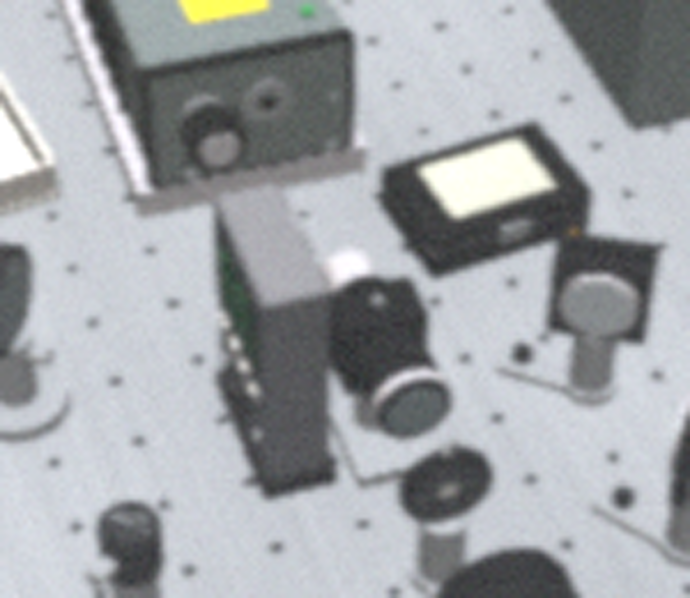

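Enlarged crops: the grey readout's top face is at t_crop2 (358–541, 188–262). Behind it are the expander's clamp at (486,96) and its tube end at (600,150). The knob head is at (95–147, 178–243). I'll cast these onto their planes.

```bash
cat > h.py <<'E'
import numpy as np
from station import camera_info
def ray(n,u,v):
    c=camera_info(n); f=192/np.tan(np.radians(c["vfov"])/2)
    d=np.array([(u-c["cx"])/f,(v-c["cy"])/f,1.]); R=np.array(c["R"]); t=np.array(c["t"])
    return -R.T@t, R.T@d
def onz(n,u,v,z):
    o,d=ray(n,u,v); return o+d*(z-o[2])/d[2]
def crop(px,s,ox,oy): return (px[0]+.5)/s-.5+ox,(px[1]+.5)/s-.5+oy
def proj(n,X):
    c=camera_info(n); f=192/np.tan(np.radians(c["vfov"])/2)
    p=np.array(c["R"])@np.array(X)+np.array(c["t"]); return np.array([c["cx"]+f*p[0]/p[2],c["cy"]+f*p[1]/p[2]])
E
python3 - <<'E'
from h import *
np.set_printoptions(precision=4,suppress=True)
A=lambda p,z:onz("top",*crop(p,3,50,95),z)[:2]
B=lambda p,z:onz("top",*crop(p,5.3,160,130),z)[:2]
S=lambda p,z:onz("side",*crop(p,4.6,190,110),z)[:2]
def quad(name,pts):
    c=np.mean(pts,0); e=[np.linalg.norm(pts[i]-pts[(i+1)%4]) for i in range(4)]
    d1=pts[1]-pts[0]; d2=pts[2]-pts[3]
    print(name,c,np.array(e),"dirs deg",np.degrees(np.arctan2(d1[1],d1[0])),np.degrees(np.arctan2(d2[1],d2[0])))
quad("laser top",[A(p,.11) for p in [(40,97),(365,110),(352,250),(25,238)]]); print(A((365,110),.11),A((352,250),.11))
quad("tray rim",[A(p,.03) for p in [(152,347),(335,327),(343,455),(158,472)]])
quad("readout top",[B(p,.15) for p in [(358,188),(541,190),(541,262),(359,260)]])
quad("readout side",[S(p,.15) for p in [(217,196),(285,188),(327,291),(258,306)]])
print("tube end",B((600,112),.075),B((600,188),.075),"small",B((375,123),.075),B((375,173),.075))
print("clamp back edge",B((455,96),.1),B((517,96),.1))
print("knob",B((95,178),.075),B((147,178),.075),B((95,243),.075),B((147,243),.075))
print("knob front face centre side",S((220,149),.075), "base plate corner S",S((145,205),.022),S((365,160),.022))
print("case top",[A(p,.034) for p in [(420,20),(495,18),(503,131),(428,136)]])
print("lens holder foot",A((508,402),.0),"spare",A((717,388),0))
E
```

```text
laser top [0.6007 0.352 ] [0.2914 0.1277 0.2872 0.1289] dirs deg -91.38401726681434 -91.15268584845597
[0.6613 0.2052] [0.5336 0.2096]
tray rim [0.4079 0.3153] [0.1692 0.1182 0.168  0.1149] dirs deg -82.69172312520111 -83.79776048927971
readout top [0.5446 0.0049] [0.088  0.0353 0.087  0.0353] dirs deg -89.65128533885353 -89.65346938578865
readout side [0.5469 0.0046] [0.0367 0.0819 0.0367 0.0866] dirs deg -9.262915277811429 -1.9544428626224244
tube end [ 0.6217 -0.0682] [ 0.5814 -0.0686] small [0.6138 0.0479] [0.5873 0.0471]
clamp back edge [0.6221 0.006 ] [ 0.6227 -0.0254]
knob [0.5822 0.1909] [0.5827 0.1642] [0.5481 0.1891] [0.5486 0.1626]
knob front face centre side [0.5675 0.1698] base plate corner S [0.5245 0.1943] [0.6672 0.189 ]
case top [array([0.7761, 0.1734]), array([0.7794, 0.1011]), array([0.6664, 0.0894]), array([0.6602, 0.1604])]
lens holder foot [0.4124 0.079 ] spare [ 0.4289 -0.1173]
```

The sizes and positions agree:

| Item | Measured | Check |
|---|---|---|
| Readout | centre (0.545, 0.005), top 87×35 mm | the gap to the expander foot comes out at about 9 mm, within 6–16 |
| Expander clamp | (0.601, −0.010) | tube comes out 116 mm long |
| Knob head | (0.566, 0.177) | sits 40 mm to the −x side of the beam at x≈0.607 |
| Tray | (0.408, 0.315), yaw about 7° | rim 169×117 mm |

There are two candidates for the readout: grey at top (383,278) and yellow at (565,455). The grey one fits, because it stands 9 mm in front of the expander and has a dark screen on its −x side. The crop confirms this. Next is the knob.

```bash
cat >> h.py <<'E'
from scipy.spatial.transform import Rotation as Ro
from station import bot,camera
import cv2
def down(deg=0): return (Ro.from_euler('z',deg,degrees=True)*Ro.from_rotvec([np.pi,0,0])).as_rotvec()
def st(m=""):
    s=bot.state(); print(m,"t",round(s["time_s"],2),"p",np.round(s["position"],4),"F",np.round(s["force"],1),"w",round(s["width"],3),"q6",round(s["qpos"][5],2),flush=True)
def snap(k):
    for n,(x0,x1,y0,y1) in dict(top=(50,310,95,265),side=(140,340,80,230)).items():
        im=camera(n)[y0:y1,x0:x1]; cv2.imwrite(f"pics/{n}{k}.png",cv2.resize(cv2.convertScaleAbs(im,alpha=1.3),None,fx=3,fy=3,interpolation=cv2.INTER_CUBIC))
E
python3 - <<'E'
from h import *
for d in (0,180,-180):
    r=bot.inverse_kinematics([.5665,.176,.2],down(d)); print(d,r)
bot.move_pose([.5665,.176,.2],down(0)); st()
bot.move_linear([.5665,.176,.054]); st()
snap(1)
E
```

```text
0 [0.17802345 0.42452694 0.02867774 1.17494713 0.         1.74881978]
180 [ 0.17802345  0.42452694  0.02867774  1.17494713  0.         -1.39277288]
-180 [ 0.17802345  0.42452694  0.02867774  1.17494713  0.         -1.39277288]
 t 1.77 p [0.566  0.177  0.2001] F [-0.2 -0.1 -0. ] w 0.999 q6 1.75
 t 2.89 p [0.5671 0.1762 0.0549] F [ 0.6  0.5 -0.2] w 0.997 q6 1.75
```

```bash
python3 -c "
import cv2,numpy as np
a=cv2.imread('pics/top1.png');b=cv2.imread('pics/side1.png');print(a.shape,b.shape)
cv2.imwrite('pics/tk.png',cv2.resize(a[50:350,230:630],(800,600),interpolation=cv2.INTER_CUBIC))"
```

```text
(510, 780, 3) (450, 600, 3)
```

View pics/side1.png

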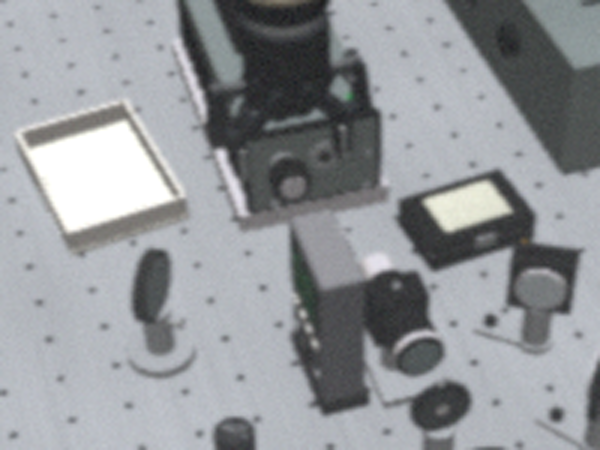

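View pics/top1.png

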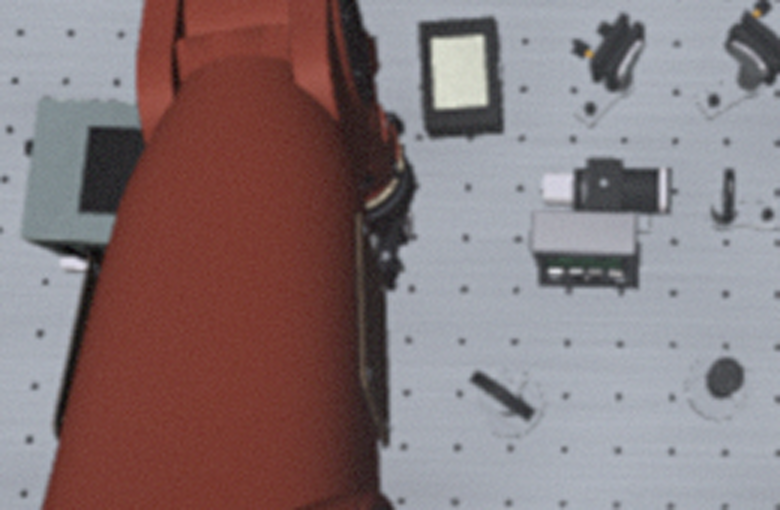

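Side view: both fingers straddle the knob head (290,183), left at about (235,140) and right at (345,140). Closing and pulling.

```bash
python3 - <<'E'
from h import *
bot.grab(50); st("grab")
bot.move_linear([.5665-.0005,.176-.0235,.054],velocity=.04); st("pulled"); bot.wait(.2); st()
snap(2)
E
```

```text
grab t 3.57 p [0.5657 0.1759 0.0545] F [-4.4 -0.3  9. ] w 0.355 q6 1.75
pulled t 4.31 p [0.5651 0.1538 0.0545] F [-6.   5.6  8.8] w 0.357 q6 1.71
 t 4.51 p [0.5651 0.1538 0.0545] F [-5.7  5.1  8.3] w 0.358 q6 1.71
```

View pics/side2.png

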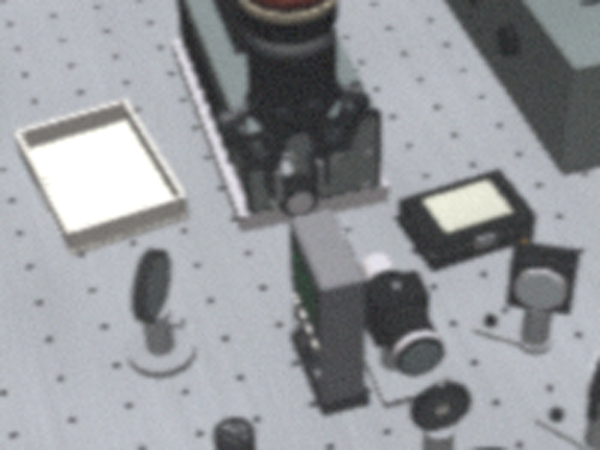

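The knob head has moved from (290,183) to (299,201). The grip width was only 30 mm, so the pads held the upper chord, and I'll go lower on the push. Releasing, retreating and checking.

```bash
python3 - <<'E'
from h import *
bot.open_gripper(); st("open")
bot.move_linear([.566,.1525,.22],velocity=.25); st()
bot.move_pose([.5455,.0045,.22],down(0)); st()
snap(3)
E
```

```text
open t 5.19 p [0.566  0.1524 0.054 ] F [-0.5 -0.7  0.5] w 0.997 q6 1.71
 t 6.01 p [0.5654 0.1524 0.2188] F [-0.2 -0.3 -0.6] w 0.999 q6 1.71
 t 6.66 p [0.5449 0.0042 0.2189] F [1.  0.7 0.6] w 0.999 q6 1.45
```

View pics/side3.png

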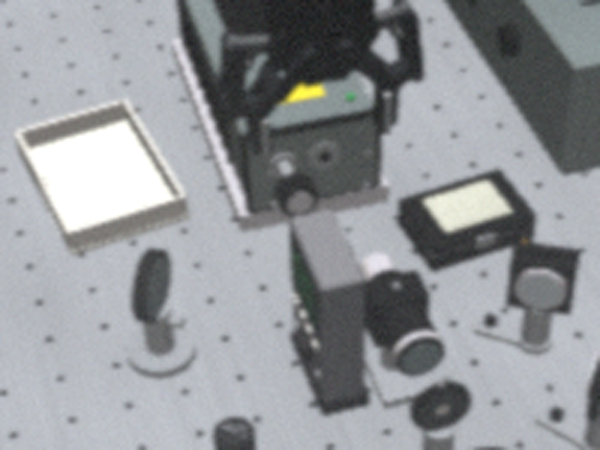

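View pics/top3.png

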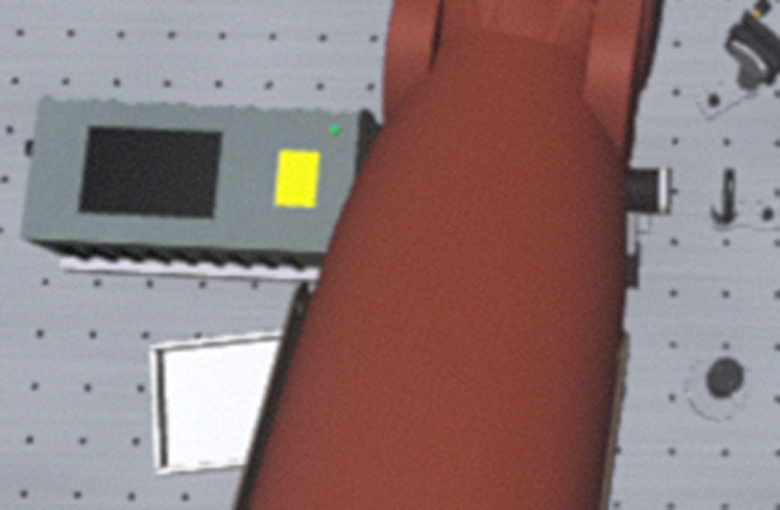

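The knob now sits at (299,200) with the shaft showing and stays out after release. Now the readout.

```bash
python3 - <<'E'
from h import *
bot.move_linear([.5455,.0045,.108],velocity=.12); st("down")
bot.grab(60); st("grab")
bot.move_linear([.5455,.0045,.14],velocity=.08); st("lift")
bot.move_linear([.44,-.02,.14],velocity=.1); st("over")
bot.wait(.2)
bot.move_linear([.44,-.02,.111],velocity=.05); bot.wait(.1); st("low")
snap(4)
E
```

```text
down t 7.84 p [0.546  0.0045 0.1087] F [ 0.4  1.1 -0. ] w 0.996 q6 1.45
grab t 8.35 p [0.5461 0.0044 0.1086] F [-0.1 -0.2  5.9] w 0.427 q6 1.45
lift t 8.9 p [0.5452 0.0045 0.1396] F [ 0.3 -1.1 -4.5] w 0.431 q6 1.45
over t 10.13 p [ 0.4406 -0.02    0.1401] F [-0.8 -0.5 -4.5] w 0.43 q6 1.36
low t 11.17 p [ 0.4403 -0.0201  0.1113] F [ 0.9 -0.8 -4.7] w 0.429 q6 1.36
```

View pics/side4.png

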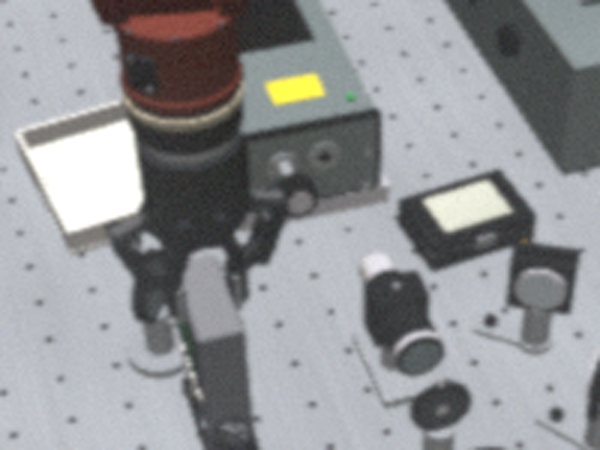

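Side view: the readout hangs upright at (215,350) between the lens holder (155,330) and the expander. Lowering until it touches.

```bash
python3 - <<'E'
from h import *
for z in (.1095,.1085,.1075,.1065,.1055):
    bot.move_linear([.44,-.02,z],velocity=.02); st(z)
    if bot.state()["force"][2]>0: break
bot.open_gripper(); st("open")
bot.move_linear([.44,-.02,.23],velocity=.2); st()
bot.move_pose([.601,-.010,.22],down(0)); st()
snap(5)
E
```

```text
0.1095 t 11.52 p [ 0.4399 -0.02    0.1095] F [ 0.2 -0.7 -5.3] w 0.428 q6 1.36
0.1085 t 11.77 p [ 0.4402 -0.0201  0.1086] F [ 0.1 -0.3 -3.2] w 0.427 q6 1.36
0.1075 t 12.02 p [ 0.4404 -0.0201  0.1086] F [-3.6  0.5 12.9] w 0.422 q6 1.36
open t 12.56 p [ 0.44   -0.02    0.1074] F [-0.2  0.3 -0.6] w 0.999 q6 1.36
 t 13.32 p [ 0.4395 -0.0199  0.2291] F [ 0.3  0.5 -0.8] w 0.998 q6 1.36
 t 14.02 p [ 0.5999 -0.0098  0.2185] F [-0.7 -0.5  0.3] w 1.002 q6 1.43
```

View pics/side5.png

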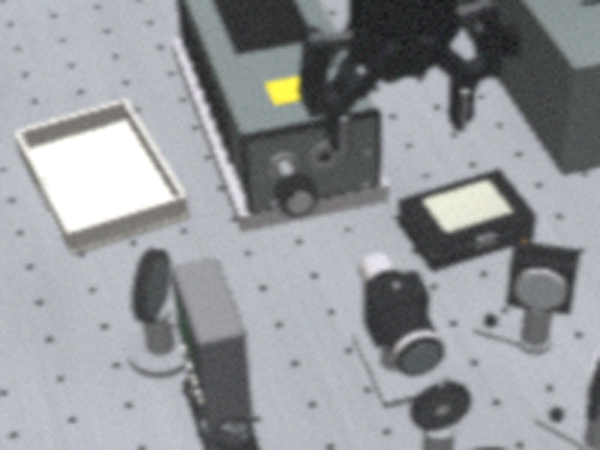

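View pics/top5.png

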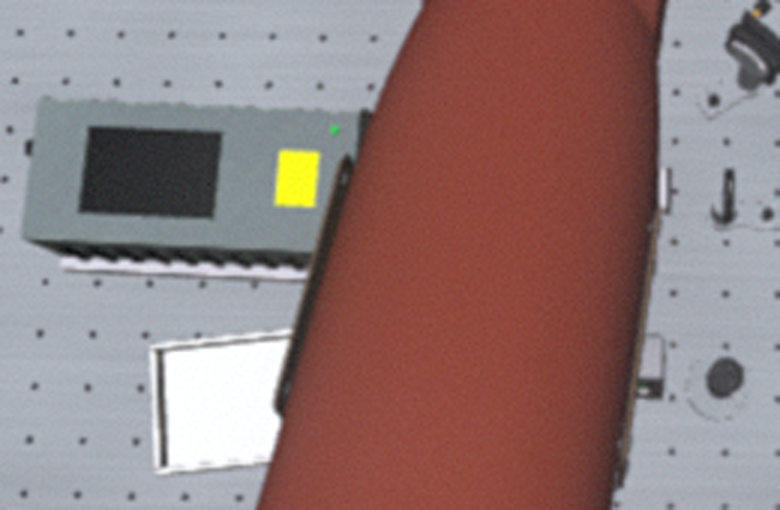

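The readout stands free and upright at side (215,350), and the expander is untouched at (400,320). I'll check the clamp against its set-screw, then grasp it.

```bash
python3 - <<'E'
from h import *
print("clamp top screw",onz("side",*crop((396,297),3,140,80),.1))
print("mirror near edge",onz("top",*crop((620,93),3,50,95),.07))
bot.move_linear([.601,-.010,.053],velocity=.12); st("down")
bot.grab(70); st("grab")
bot.move_linear([.601,-.010,.08],velocity=.06); st("lift")
snap(6)
E
```

```text
clamp top screw [ 0.59853263 -0.01801798  0.1       ]
mirror near edge [ 0.69418138 -0.02158652  0.07      ]
down t 15.66 p [ 0.6015 -0.0101  0.0537] F [ 0.3 -0.1  0.3] w 1.005 q6 1.43
grab t 16.11 p [ 0.6012 -0.01    0.0536] F [-1.8  0.3  5.1] w 0.548 q6 1.43
lift t 16.71 p [ 0.601  -0.01    0.0801] F [ 0.3  0.1 -5.8] w 0.55 q6 1.43
```

View pics/side6.png

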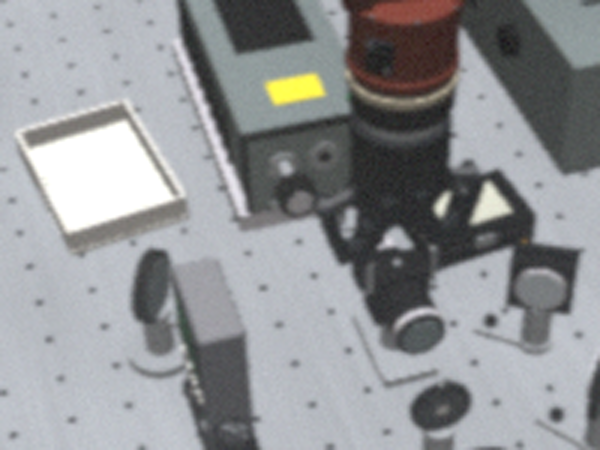

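The expander is lifted level (fingers at 47 mm width, about 5.8 N). Next, carry it over the readout and lens holder to the tray.

```bash
python3 - <<'E'
from h import *
bot.move_linear([.601,-.010,.24],velocity=.15); st("up")
bot.move_linear([.408,.315,.24],attitude=down(6.8),velocity=.17); bot.wait(.2); st("over tray")
bot.move_linear([.408,.315,.085],velocity=.1); bot.wait(.1); st("low")
snap(7)
E
```

```text
up t 18.02 p [ 0.6004 -0.0099  0.239 ] F [-0.6  0.3 -5. ] w 0.545 q6 1.43
over tray t 20.6 p [0.4082 0.3147 0.2399] F [ 0.2 -0.3 -5.4] w 0.547 q6 1.97
low t 22.4 p [0.4083 0.3152 0.0855] F [ 0.6 -0.1 -5.2] w 0.541 q6 1.97
```

View pics/side7.png

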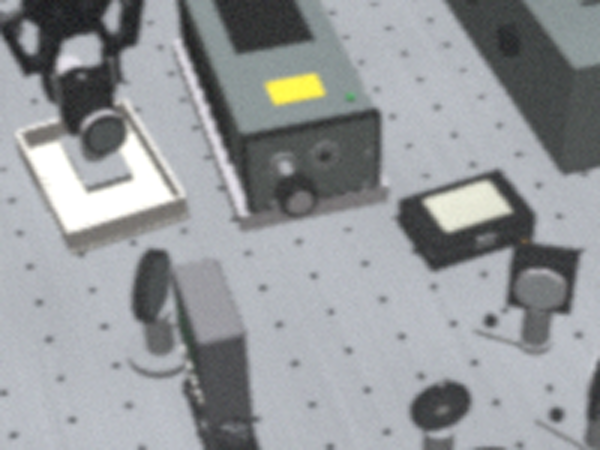

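The foot hovers inside the tray, front edge at (107,185), well clear of the walls. Lowering to contact.

```bash
python3 - <<'E'
from h import *
for z in (.064,.061,.0595,.0585,.0575,.0565,.0555):
    bot.move_linear([.408,.315,z],velocity=.03); st(z)
    if bot.state()["force"][2]>0: break
bot.open_gripper(); st("open")
bot.move_linear([.408,.315,.22],velocity=.2); st()
bot.move_pose([.566,.1535,.22],down(0)); st()
snap(8)
E
```

```text
0.064 t 23.35 p [0.4081 0.3151 0.0641] F [-0.1 -0.3 -5.7] w 0.543 q6 1.97
0.061 t 23.6 p [0.4079 0.3149 0.0609] F [-0.5  0.  -5. ] w 0.544 q6 1.97
0.0595 t 23.85 p [0.408  0.315  0.0594] F [-0.6  0.7 -4.3] w 0.543 q6 1.97
0.0585 t 24.1 p [0.4081 0.3151 0.0586] F [-0.5 -0.5 -2.5] w 0.546 q6 1.97
0.0575 t 24.35 p [0.4081 0.3152 0.0586] F [-4.1 -1.6 11.3] w 0.545 q6 1.97
open t 24.82 p [0.408  0.315  0.0574] F [ 0.2  0.2 -0.1] w 0.999 q6 1.97
 t 25.79 p [0.4074 0.3147 0.219 ] F [-1.1  0.1 -1.3] w 1.001 q6 1.97
 t 26.69 p [0.5651 0.1543 0.2195] F [-1.1 -0.7  0.2] w 1.0 q6 1.71
```

View pics/side8.png

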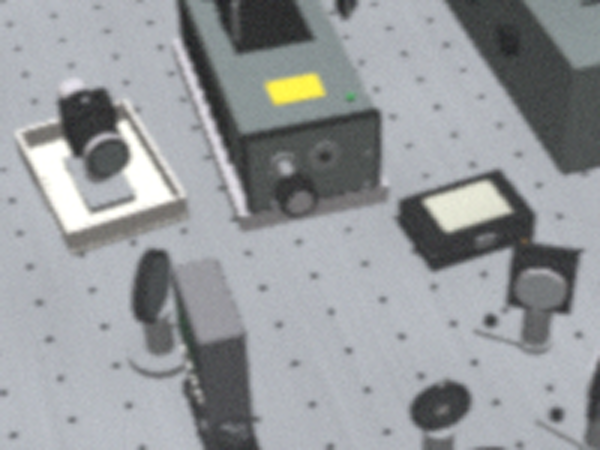

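View pics/top8.png

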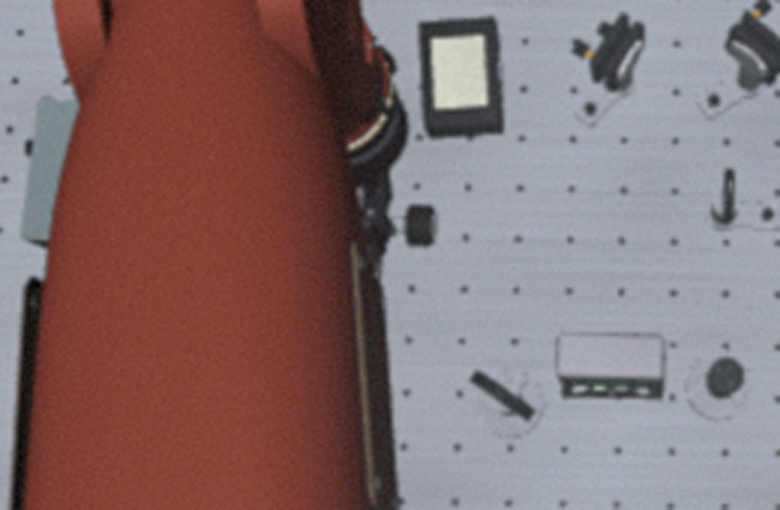

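The expander stands upright in the tray (side (90,130)), the readout stands at top (610,360), and the lens holder and spare post are undisturbed. The knob head is out at top (422,225). Now pushing it home with a lower grip.

```bash
python3 - <<'E'
from h import *
k=onz("top",*crop((421,225),3,50,95),.075); print("knob",k)
bot.move_linear([.566,.1535,.047],velocity=.15); st("down")
bot.grab(60); st("grab")
for dy in (.012,.0215,.0235,.025):
    bot.move_linear([.566+dy*.02,.1535+dy,.047],velocity=.04); st(dy)
    if bot.state()["force"][1]<-20: break
bot.wait(.3); st()
bot.open_gripper(); st("open")
bot.move_linear([.566,.176,.22],velocity=.2); st()
bot.move_pose([.30,.12,.3],down(0)); st()
snap(9)
E
```

```text
knob [0.56471222 0.15609371 0.075     ]
down t 28.09 p [0.5667 0.1537 0.0479] F [-0.1 -0.7 -0.5] w 1.001 q6 1.71
grab t 28.63 p [0.5651 0.1534 0.0478] F [-5.9 -0.7 12.2] w 0.388 q6 1.71
0.012 t 29.08 p [0.5654 0.1661 0.0478] F [-7.6  1.8 11.6] w 0.389 q6 1.73
0.0215 t 29.48 p [0.5657 0.1755 0.0478] F [-6.5  1.5 10.7] w 0.393 q6 1.75
0.0235 t 29.73 p [0.5657 0.1755 0.0478] F [-6.1 -7.2 12.6] w 0.393 q6 1.75
0.025 t 29.98 p [0.5657 0.1755 0.0478] F [ -5.7 -13.3  14.2] w 0.386 q6 1.75
 t 30.27 p [0.5656 0.1756 0.0478] F [ -6.6 -13.4  14. ] w 0.388 q6 1.75
open t 30.83 p [0.5665 0.1786 0.0469] F [-0.7 -0.1  0.3] w 1.003 q6 1.75
 t 31.85 p [0.5654 0.1759 0.2189] F [-0.8  0.2  0.5] w 0.998 q6 1.75
 t 32.94 p [0.3009 0.1201 0.2998] F [ 0.6 -0.1  0.5] w 1.0 q6 1.72
```

View pics/side9.png

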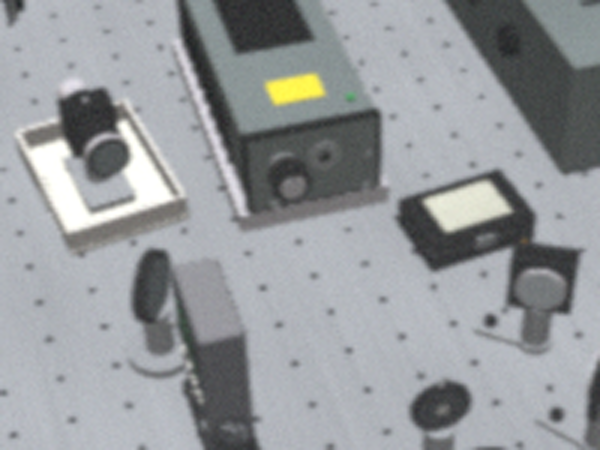

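View pics/top9.png

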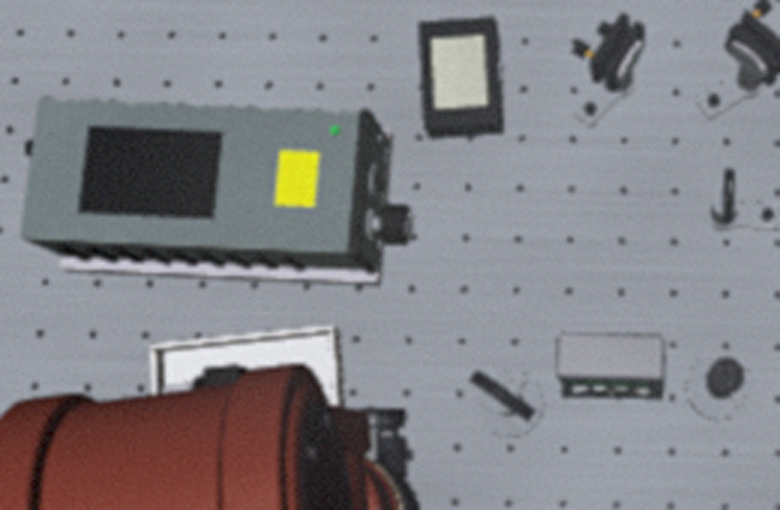

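The knob is back at (291,186) in the side view and (395,224) in the top view, the same as at the start. One numeric check of that, then I'll hand in.

```bash
python3 - <<'E'
from h import *
a0=cv2.imread("pics/side0.png"); a=camera("side")
t=a0[128:152,226:252]; r=cv2.matchTemplate(a[120:160,218:260],t,cv2.TM_CCOEFF_NORMED); _,m,_,l=cv2.minMaxLoc(r); print("knob match",round(m,3),"shift",l[0]-8,l[1]-8)
q=[onz("top",*crop(p,3,50,95),.15)[:2] for p in [(557,335),(663,335),(663,378),(557,378)]]; print("readout",np.mean(q,0))
st(); bot.job_done()
E
```

```text
knob match 0.975 shift 0 0
readout [ 0.43907671 -0.01900491]
 t 33.09 p [0.3008 0.1201 0.2996] F [-0.  -0.4 -0.1] w 1.0 q6 1.72
the job is handed in; nothing more can be done
```

The job is done and handed in at about 33 s of the 72 s allowed; the station reports no verdict. I pulled the shutter knob out, set the readout aside, stood the expander in the tray and pushed the knob home, in that order.

**Last checks:**
- **Knob:** it matches its starting picture with no shift (0.975 correlation). It also reached a hard stop after about 22 mm of push.
- **Readout:** it stands upright at about (0.439, −0.019), roughly 110 mm from where it started and 160 mm to the robot's side of the beam.
- **Expander:** it stands upright in the tray. I judged this from the side view and from where it touched down; the arm hid most of it in the last top view.
- **Surroundings:** the lens holder, spare post, lens case, iris and mirrors look unmoved. I did not look again at the bottle, screwdriver, trap, rack or yellow look-alike, but the arm never worked near them.
- **Robot:** the gripper is open, well clear of everything and touching nothing.

**Disagreements:**
- **Knob grip:** the fingers closed to only 30–33 mm on the 36 mm knob head, so they held slightly off its centre line. It did not slip noticeably.
- **Clamp position:** the two camera views put the expander clamp about 8 mm apart along the beam, but the grasp was good anyway.

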